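# Sort the castings, then draw the sprung bolt and hold it

## Task

Sort the two loose castings into the bins on the carrier: the link arm into the bin with the yellow cards, the pipe elbow into the bin with the green cards. Then, with the castings in, free the bins for collection: pull the black T-handle of the carrier's spring-loaded telescoping bolt straight out towards you until the handle stands right over the red length mark, and finish while still gripping it and holding it there, for it springs back if let go. Leave the tape, caliper, tally counter and marker where they lie.

Things in the scene. Friction and masses are not known exactly. Their poses are not given: they have to be found in the camera images.
- link: grey raw cast link arm, 91 mm long (its own y), 30 wide (x), lying flat. Origin: centre of its underside; z up. Round boss 25 mm across and 20 high centred at y = +30 mm (good to grip across x), smaller end boss 17 mm across and 13 high at y = -36 mm; the web between is 20 to 30 mm wide and 9 high. 60 g, mass varies
- elbow: grey raw cast pipe elbow, 65 x 74 x 50 mm, standing on its flange. Origin: on its underside, z up. Upright tube 32 mm across, its axis at x = -8 mm, top at z = 50 mm (good to grip across y at z = 35 mm); side branch 27 mm across along +x at z = 27 mm; flange 74 mm long along y, 6 high. 85 g, mass varies
- bin_yellow: blue open bin with a yellow card on its front and on its inner back wall, for the link arm; fixed on the carrier, left or right place. Outside 156 (x) x 112 (y) x 60 mm (front wall 33), inside 146 x 100, walls 2 mm. Origin: centre of its underside, 6 mm above the bench; +x points away from the front wall, y along the row of bins
- bin_green: the other blue bin, same size and axes, with green cards, for the elbow
- pull_handle: black T-handle at the bolt's front end: level bar 14 mm thick, 52 long (its y), axis 80 mm above the bench. Origin: middle of the bar; +x points along the bolt into the carrier, so pull along -x. A 10 x 14 mm neck joins it to the rod below (top 54 mm above the bench), which enters the barrel 40 mm behind. Free all round above 60 mm, but for the bins' side wall (66 high) 22 mm to the right
- pull_rod (a joint): draw of the bolt in m: 0 fully in (start), grows as the handle is pulled out; end stop at 0.095. An inner spring draws it back: about 2.7 N at 0, rising 0.9 N per 10 mm
- mark: red length mark, a fixed saddle 10 mm wide (x), 80 long (y) on the rail below the handle's path; 26 mm high at both ends, 16 in the middle. Origin: its middle, at bench height, under the bolt's axis; axes like the handle's. The handle is at the mark when its bar is straight above the saddle (same x in the mark's frame). It lies 40 to 70 mm ahead of the handle's start
- tape_roll: bystander: roll of cream tape, 86 mm across, 24 high; origin under its centre
- vernier_caliper: bystander: steel vernier caliper, 236 x 68 x 6 mm, lying flat near the front edge; origin under its centre
- tally_counter: bystander: round white tally counter, 42 mm across, 36 high; origin under its centre
- marker_pen: bystander: black marker with red cap, 134 mm long, 22 high; origin under its centre
Not all that is in view belongs to the job. What is meant by the elbow is not blue or purple, and is the larger of those in its own colour.

How it is judged:
By the outcome, as a careful person would: the job done as asked, in the order asked, and still so for the second after the job is handed in, while the arm keeps its last pose, push and grip.
It also fails if it takes over 67 s, if anything falls off the work surface, if the arm or the gripper's body presses on something with over 40 N, if the wrist force passes 120 N, or if a joint passes its speed limit or range.

## Robot

A 6-joint arm with a two-finger parallel gripper is mounted at the origin on a cart in front of the work surface, level with it; the furniture and walls round the work are solid. World frame = base frame: x ahead of the robot, y to its left, z up, the work surface at z = 0. Lengths are in m, angles in rad, forces in N, time in s.
With the tool pointing down it reaches from about 0.35 to 0.775 m from the base axis. Payload 7.3 kg.
Tool frame: the origin (TCP) lies at the centre of the arm's flange, where the gripper is bolted on; the fingertips stand 178 mm ahead of it and the grasp point (between the pads) lies 159 mm ahead of it; z points along the fingers, y is the line along which they close (so a half turn about z gives the same grasp; the last joint's range is limited). The gripper opens to 92 mm and grips with 3 to 60 N. Pads are 19 mm wide; open, the fingers measure 130 mm over their backs; the gripper's body (75 mm by 190 mm) begins 47 mm behind the grasp point.
Start: joints at [-1.302, 0.342, 1.524, -0, 1.275, -0.146], TCP at [0.212, -0.48, 0.405] pointing down, gripper open.
Joint ranges: [-2.53, 2.53], [-0.77, 2.02], [0.04, 2.7], [-1, 4.14], [0.28, 2.66], [-3.11, 3.11]. Speed limits (rad/s): [2.57, 2.57, 3.14, 3.14, 3.14, 3.14].

## Interface

Orientations are given as [roll, pitch, yaw] about the fixed x, y, z axes, in that order (R = Rz(yaw) Ry(pitch) Rx(roll)).
In Python, from cell import env, set_gripper, kinematics, telemetry, viewer, ticket gives the robot as it stands. Calls block until the motion is done:
- env.goto(position, orientation): joint-space move of the TCP to a pose.
- env.servo_line(position, rot=None, v=0.15): straight line of the TCP; rot=None keeps the orientation; v is the mean speed in m/s.
- env.move_j(angles): joint-space move.
- set_gripper(opening): finger opening in m; the grip force is fixed at half the most; returns when the fingers have stopped.
- env.wait(seconds).
- kinematics.ik(position, orientation): joint angles nearest the present ones, or None.
- telemetry.read_state(): the state.
- viewer.snapshot(name): name is "scene" or "top" or "wrist"; returns a dict with "frame" (420x560x3 uint8, blue, green, red), "depth" (420x560 float32, m along the optical axis (not along the pixel's ray), 0 where there is no reading), "mtx" (3x3 intrinsics, pixels), "R" (3x3) and "t" (3): a world point X has camera coordinates R X + t. Camera axes: x right, y down, z forward; pixel columns grow to the right and rows downward; lengths in m; the calibration is good to about 2 mm. The wrist camera is an equidistant fisheye: a pixel r from the principal point sees the ray r / f radians off the axis. A picture is of the moment at which its call begins.
A pose or a line that the arm cannot do raises env.MotionError and nothing moves.
- ticket.sign_off(): hands the job in; it is judged then, once.
Trained networks look in a picture, given as the dict that the camera call returned (one of the last four; its "shot" number tells which), for a name from the list of things; names that differ only in an ending like _2 or _b are one class to them, and where a whole thing is asked for, a point or a joint stands for the part that bears it (a point fixed in the world has none). Each returns a list of dicts, best first, with "conf" (0 to 1); they miss things now and then, are a little off and sometimes report something else, mostly with a low value. They report only what shows in the picture. A call takes as long as a camera call. They do not tell look-alikes from the thing itself.
- viewer.recognise(picture, thing): "point" ([row, column] in pixels, amid what is visible of it).
- viewer.mark_of(picture, thing): "point" ([row, column] in pixels: a listed point, or the origin of a listed thing).
The state is a dict: "time": time; "joints": joint angles; "joint_velocities": joint speeds; "joint_efforts": joint torques, N m; "tcp_pos": TCP position; "orientation": TCP orientation; "contact_force": force on the tool from outside, world axes, zero at the start; "wrist_torque": the same for the moment, N m; "gripper_width": finger opening in m; "finger_force": force on a finger pad.
Only numpy, scipy, OpenCV 4.12 (cv2) and the standard library are available. Lean on these libraries where they do the work, as an engineer would, in place of code of your own. Each camera call takes 0.05 s, during which the arm holds its last target. There are 200 camera calls.

## Working session

There is one attempt and no reset: what is moved stays moved. The work goes in short steps, each a Python script; the robot and the scene stay as the last script left them, time stands still between calls to the robot, and variables do not carry over. Pictures are saved under pics/ and viewed, at most 10 in all, crops included, and the job is handed in when it is done.

```bash
mkdir -p pics; ls; cat > h.py <<'E'
import numpy as np, cv2
from cell import env,set_gripper,kinematics,telemetry,viewer,ticket
def px2w(s,r,c,d=None,z=None):
    K=s["mtx"];R=np.array(s["R"]);t=np.array(s["t"])
    ray=np.linalg.inv(K)@np.array([c,r,1.0])
    if z is not None:
        o=-R.T@t;w=R.T@ray;return o+w*(z-o[2])/w[2]
    if d is None:d=s["depth"][int(round(r)),int(round(c))]
    return R.T@(ray*d-t)
def cloud(s):
    K=s["mtx"];R=np.array(s["R"]);t=np.array(s["t"]);D=s["depth"]
    v,u=np.mgrid[:D.shape[0],:D.shape[1]]
    P=np.stack([u,v,np.ones_like(u)],-1)@np.linalg.inv(K).T*D[...,None]
    W=(P-t)@R; W[D==0]=np.nan; return W
E
python3 - <<'E'
from h import *
for n in("scene","top"):
    s=viewer.snapshot(n);cv2.imwrite(f"pics/{n}0.png",s["frame"])
    np.savez(f"{n}0.npz",**{k:s[k] for k in("frame","depth","mtx","R","t")})
    for th in "link elbow bin_yellow bin_green pull_handle mark".split():
        for f in("recognise","mark_of"):
            print(n,th,f,[(np.round(d["point"]).astype(int).tolist(),round(d["conf"],2)) for d in getattr(viewer,f)(s,th)][:4])
print(telemetry.read_state()["time"])
E
```

```text
pics
scene link recognise [([270, 244], 0.48)]
scene link mark_of [([274, 244], 0.54)]
scene elbow recognise [([242, 217], 0.86), ([264, 188], 0.68), ([218, 240], 0.63), ([232, 256], 0.49)]
scene elbow mark_of [([247, 216], 0.87), ([271, 190], 0.66), ([218, 242], 0.65), ([237, 256], 0.51)]
scene bin_yellow recognise [([196, 334], 0.94)]
scene bin_yellow mark_of [([202, 332], 0.94)]
scene bin_green recognise [([184, 370], 0.7)]
scene bin_green mark_of [([193, 364], 0.78), ([274, 246], 0.38)]
scene pull_handle recognise [([212, 317], 0.64)]
scene pull_handle mark_of [([206, 318], 0.57)]
scene mark recognise [([239, 326], 0.48)]
scene mark mark_of [([239, 329], 0.44)]
top link recognise [([242, 223], 0.71)]
top link mark_of [([239, 225], 0.68)]
top elbow recognise [([192, 217], 0.87), ([164, 257], 0.83), ([214, 174], 0.78), ([197, 262], 0.51)]
top elbow mark_of [([163, 258], 0.83), ([190, 217], 0.79), ([198, 259], 0.75), ([215, 176], 0.62)]
top bin_yellow recognise [([187, 372], 0.61), ([190, 424], 0.59)]
top bin_yellow mark_of [([186, 368], 0.91), ([270, 410], 0.38)]
top bin_green recognise [([189, 422], 0.84), ([264, 395], 0.35)]
top bin_green mark_of [([194, 419], 0.71)]
top pull_handle recognise [([220, 324], 0.54), ([261, 395], 0.45)]
top pull_handle mark_of [([283, 313], 0.2)]
top mark recognise [([247, 327], 0.46)]
top mark mark_of [([246, 329], 0.66), ([132, 224], 0.3), ([267, 414], 0.19)]
1.3
```

View pics/scene0.png

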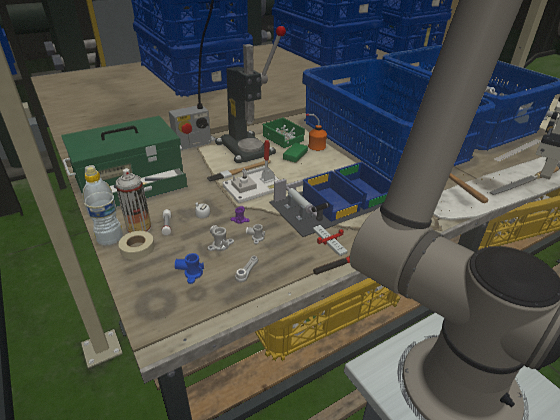

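View pics/top0.png

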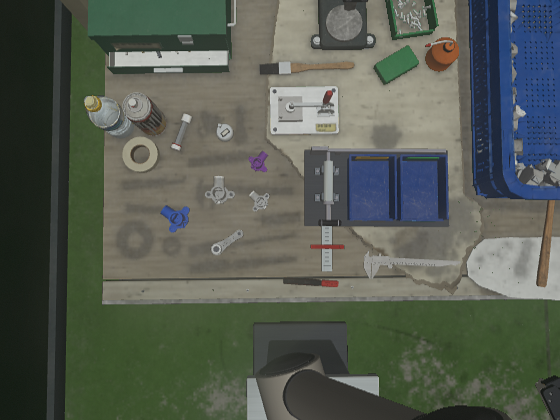

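Elbow candidates in the top view are large grey (192,217), small grey (198,260), blue (217,175) and purple (162,258). By the description I take the large grey one at (192,217). The link at (242,227) is the only one. Next, one close crop and measurements.

```bash
python3 - <<'E'
from h import *
s=dict(np.load("top0.npz"));W=cloud(s)
f=s["frame"]
a=cv2.resize(f[150:260,160:290],None,fx=4,fy=4,interpolation=cv2.INTER_CUBIC)
b=cv2.resize(f[200:290,300:360],None,fx=4,fy=4,interpolation=cv2.INTER_CUBIC)
H=np.zeros((440,a.shape[1]+b.shape[1],3),np.uint8);H[:,:a.shape[1]]=a;H[:b.shape[0],a.shape[1]:]=b
cv2.imwrite("pics/crop.png",H)
print("cam",-s["R"].T@s["t"],s["mtx"][0,0])
def comp(name,r0,r1,c0,c1,zmin,zmax):
    w=W[r0:r1,c0:c1].reshape(-1,3);w=w[(w[:,2]>zmin)&(w[:,2]<zmax)]
    c,(l,h),_=(lambda r:(r[0],r[1],r[2]))(cv2.minAreaRect((w[:,:2]*1000).astype(np.float32)))
    print(name,len(w),"mean",w.mean(0).round(4),"rect",np.round(c,1),round(l),round(h),_,"zmax",np.nanmax(w[:,2]).round(3))
    return w
np.set_printoptions(suppress=True)
comp("link",226,260,205,245,.005,.1)
comp("link boss",226,260,205,245,.0155,.1)
comp("elbow",172,210,200,238,.004,.1)
comp("elbow top",172,210,200,238,.042,.1)
comp("small",185,214,246,274,.004,.1)
comp("handle",215,230,315,345,.070,.1)
comp("rod/scale",228,272,318,336,.005,.06)
comp("mark ",240,254,306,348,.012,.06)
w=comp("bins",140,235,340,455,.05,.075)
comp("bin edge",140,235,340,455,.03,.075)
for n,sl in(("rowhandle",W[222,300:360:3]),("col",W[205:275:2,327])):print(n,sl.round(3).tolist())
E
```

```text
cam [0.4679737  0.07747971 1.22960884] 499.9173952890645
link 320 mean [0.4748 0.204  0.0127] rect [475.  208.2] 83 79 78.57888793945312 zmax 0.026
link boss 90 mean [0.4659 0.2191 0.0201] rect [481.2 203.4] 23 82 41.77548599243164 zmax 0.026
elbow 493 mean [0.6011 0.2183 0.0242] rect [603.7 220.7] 91 92 89.45872497558594 zmax 0.056
elbow top 93 mean [0.5981 0.2187 0.0483] rect [603.9 220.7] 49 33 12.795154571533203 zmax 0.056
small 265 mean [0.5784 0.1205 0.0187] rect [581.2 120.3] 67 69 89.1616439819336 zmax 0.043
handle 134 mean [ 0.5176 -0.0417  0.0851] rect [518.7 -41.8] 50 14 88.92587280273438 zmax 0.091
rod/scale 491 mean [ 0.4572 -0.0408  0.0114] rect [456.6 -41. ] 41 102 89.10414123535156 zmax 0.023
mark  175 mean [ 0.463  -0.0399  0.0181] rect [462. -41.] 76 31 72.23519897460938 zmax 0.03
bins 1634 mean [ 0.6368 -0.2114  0.0618] rect [ 610.5 -198.4] 252 169 88.89749908447266 zmax 0.074
bin edge 2500 mean [ 0.6231 -0.2155  0.0545] rect [ 609.2 -198.7] 251 172 89.22331237792969 zmax 0.074
rowhandle [[0.523, 0.021, 0.002], [0.523, 0.014, 0.002], [0.523, 0.007, 0.006], [0.523, 
[... 532 characters left out ...]
0.04, 0.054], [0.532, -0.04, 0.05], [0.527, -0.04, 0.051], [0.521, -0.037, 0.086], [0.516, -0.036, 0.091], [0.512, -0.037, 0.082], [0.51, -0.044, 0.014], [0.505, -0.044, 0.01], [0.5, -0.044, 0.012], [0.495, -0.043, 0.012], [0.49, -0.043, 0.012], [0.486, -0.043, 0.011], [0.481, -0.043, 0.009], [0.476, -0.044, 0.007], [0.471, -0.043, 0.011], [0.466, -0.042, 0.021], [0.461, -0.042, 0.017], [0.456, -0.043, 0.007], [0.452, -0.043, 0.009], [0.447, -0.042, 0.014], [0.442, -0.042, 0.012], [0.437, -0.042, 0.011], [0.432, -0.042, 0.009], [0.427, -0.042, 0.013], [0.423, -0.042, 0.012], [0.418, -0.042, 0.013], [0.413, -0.042, 0.01], [0.408, -0.042, 0.011], [0.403, -0.042, 0.004], [0.398, -0.043, 0.001]]
```

View pics/crop.png

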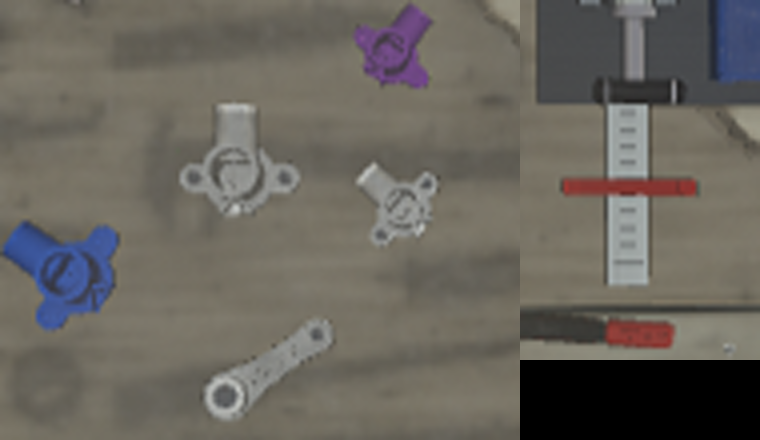

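The crop shows the large grey elbow with its tube at top px (194,219) and its branch pointing +x. The link's big boss is at (249,216) and its small boss at (233,240). The handle bar is at (222,328) and the red mark at (247,327). Next I refine the bin positions and check the IK.

```bash
python3 - <<'E'
from h import *
np.set_printoptions(suppress=True,precision=4)
s=dict(np.load("top0.npz"));W=cloud(s);f=s["frame"]
hsv=cv2.cvtColor(f,cv2.COLOR_BGR2HSV)
w=W[140:235,335:455]
for x0,x1 in((.56,.60),(.62,.66)):
    m=(w[...,2]>.058)&(w[...,0]>x0)&(w[...,0]<x1); h,e=np.histogram(w[m][:,1],bins=np.arange(-.33,-.02,.004)); print([(round(a,3),int(n)) for a,n in zip(e,h) if n>2])
for y0,y1 in((-.17,-.11),(-.29,-.23)):
    m=(w[...,1]>y0)&(w[...,1]<y1)&(w[...,2]>.025); h,e=np.histogram(w[m][:,0],bins=np.arange(.5,.72,.004)); print([(round(a,3),int(n)) for a,n in zip(e,h) if n>2])
# mark: red pixels; scale; handle dark pixels
m=((hsv[...,0]<8)|(hsv[...,0]>172))&(hsv[...,1]>130);m[:238]=0;m[256:]=0;m[:,:305]=0;m[:,350:]=0
v,u=np.nonzero(m);print("mark px",v.min(),v.max(),u.min(),u.max(),v.mean(),u.mean(),"slope",np.polyfit(u,v,1)[0])
print("mark w",px2w(s,v.mean(),u.mean(),z=.022))
for n,r,c,z in(("tube",193.7,219.3,.05),("branchend",176.5,219,.04),("earL",194.3,208.3,.006),("earR",194.3,231.3,.006),("big",249.5,216.2,.02),("small",233.2,239.6,.013),("hL",222.5,320.5,.085),("hR",222.5,335.5,.085)):print(n,px2w(s,r,c,z=z))
st=telemetry.read_state();print(st["orientation"],st["gripper_width"],st["contact_force"])
for p,y in(((.466,.219,.18),-50),((.466,.219,.18),130),((.6,.22,.2),0),((.6,.22,.2),180),((.61,-.14,.2),0),((.61,-.26,.2),0),((.61,-.26,.2),180),((.52,-.04,.24),90),((.52,-.04,.24),-90),((.46,-.04,.24),-90)):
    print(p,y,kinematics.ik(p,[np.pi,0,np.radians(y)]))
E
```

```text
[(np.float64(-0.326), 4), (np.float64(-0.322), 33), (np.float64(-0.318), 22), (np.float64(-0.218), 15), (np.float64(-0.214), 29), (np.float64(-0.202), 32), (np.float64(-0.198), 17), (np.float64(-0.098), 19), (np.float64(-0.094), 32)]
[(np.float64(-0.326), 10), (np.float64(-0.322), 37), (np.float64(-0.318), 14), (np.float64(-0.218), 32), (np.float64(-0.214), 19), (np.float64(-0.206), 16), (np.float64(-0.202), 33), (np.float64(-0.198), 10), (np.float64(-0.098), 32), (np.float64(-0.094), 17)]
[(np.float64(0.52), 5), (np.float64(0.524), 46), (np.float64(0.528), 26), (np.float64(0.668), 25), (np.float64(0.672), 73), (np.float64(0.676), 32), (np.float64(0.684), 28), (np.float64(0.688), 53), (np.float64(0.692), 46)]
[(np.float64(0.52), 26), (np.float64(0.524), 49), (np.float64(0.668), 62), (np.float64(0.672), 48), (np.float64(0.676), 25), (np.float64(0.684), 52), (np.float64(0.688), 48)]
mark px 245 248 311 343 246.28181818181818 328.09090909090907 slope 0.019089374217089405
mark w [ 0.463  -0.0444  0.022 ]
tube [0.5908 0.2137 0.05  ]
branchend [0.6333 0.2154 0.04  ]
earL [0.5943 0.2459 0.0
[... 244 characters left out ...]
[ 0.2904  0.6175  1.8017 -0.      0.7224  2.7339]
(0.466, 0.219, 0.18) 130 [ 0.2904  0.6175  1.8017 -0.      0.7224 -0.4077]
(0.6, 0.22, 0.2) 0 [ 0.2316  0.7542  1.4133 -0.      0.9741  1.8024]
(0.6, 0.22, 0.2) 180 [ 0.2316  0.7542  1.4133  0.      0.9741 -1.3392]
(0.61, -0.14, 0.2) 0 [-0.348   0.7346  1.4564 -0.      0.9506  1.2228]
(0.61, -0.26, 0.2) 0 [-0.5184  0.791   1.3322 -0.      1.0185  1.0524]
(0.61, -0.26, 0.2) 180 [-0.5184  0.791   1.3322  0.      1.0185 -2.0892]
(0.52, -0.04, 0.24) 90 [-0.2238  0.5287  1.7414 -0.      0.8716 -0.2238]
(0.52, -0.04, 0.24) -90 [-0.2238  0.5287  1.7414 -0.      0.8716  2.9178]
(0.46, -0.04, 0.24) -90 [-0.253   0.4449  1.9047 -0.      0.792   2.8886]
```

```bash
python3 - <<'E'
from h import *
G=.159
def o(y):return [np.pi,0,np.radians(y)]
def T(m):
    s=telemetry.read_state();print(m,round(s["time"],2),np.round(s["tcp_pos"],4),"w",round(s["gripper_width"],4),"ff",np.round(s["finger_force"],1),"F",np.round(s["contact_force"],1))
env.goto([.461,.223,G+.10],o(124.6));T("above")
env.servo_line([.461,.223,G+.0215],v=.15);T("down")
set_gripper(.0);T("grip")
env.servo_line([.461,.223,G+.17],v=.25);T("lift")
s=viewer.snapshot("wrist");cv2.imwrite("pics/w1.png",s["frame"])
if telemetry.read_state()["gripper_width"]>.02:
    env.goto([.570,-.1475,G+.17],o(178.9));T("above bin")
    env.servo_line([.570,-.1475,G+.036],v=.2);T("in bin")
    set_gripper(.040);T("open")
    env.servo_line([.570,-.1475,G+.15],v=.3);T("up")
    s=viewer.snapshot("wrist");cv2.imwrite("pics/w2.png",s["frame"])
E
```

```text
above 3.98 [0.4614 0.2224 0.2591] w 0.0916 ff 0.0 F [-0.1 -0.4  0. ]
down 4.66 [0.4613 0.2228 0.1805] w 0.0919 ff 0.0 F [ 0.4 -0.1  0.7]
grip 5.69 [0.461  0.223  0.1804] w 0.0267 ff 29.4 F [ 0.2  0.6 -0.5]
lift 6.43 [0.4605 0.2228 0.3279] w 0.0267 ff 29.4 F [-0.3  0.2 -1.2]
above bin 7.93 [ 0.57   -0.1468  0.3283] w 0.0272 ff 29.4 F [ 0.4 -0.5 -0.8]
in bin 8.75 [ 0.5706 -0.1473  0.196 ] w 0.0264 ff 29.4 F [ 1.3  0.2 -0.4]
open 9.22 [ 0.57   -0.1476  0.1953] w 0.0401 ff 0.0 F [-0.2  0.4 -0. ]
up 9.76 [ 0.5699 -0.1475  0.3098] w 0.0402 ff 0.0 F [0.3 0.6 0.2]
```

View pics/w2.png

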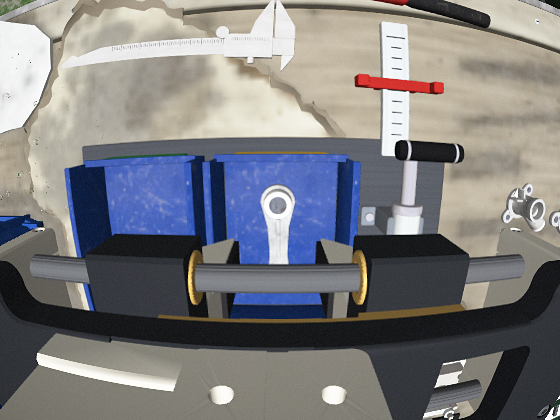

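```bash
python3 - <<'E'
from h import *
G=.159
def o(y):return [np.pi,0,np.radians(y)]
def T(m):
    s=telemetry.read_state();print(m,round(s["time"],2),np.round(s["tcp_pos"],4),"w",round(s["gripper_width"],4),"ff",np.round(s["finger_force"],1),"F",np.round(s["contact_force"],1))
set_gripper(.09)
env.goto([.593,.2165,G+.14],o(179.2));T("above")
env.servo_line([.593,.2165,G+.036],v=.15);T("down")
set_gripper(.0);T("grip")
env.servo_line([.593,.2165,G+.19],v=.25);T("lift")
if .025<telemetry.read_state()["gripper_width"]<.04:
    env.goto([.586,-.268,G+.19],o(178.9));T("above bin")
    s=viewer.snapshot("wrist");cv2.imwrite("pics/w3.png",s["frame"])
    env.servo_line([.586,-.268,G+.049],v=.2);T("in bin")
    set_gripper(.046);T("open")
    env.servo_line([.586,-.268,G+.17],v=.3);T("up")
    env.goto([.5185,-.0415,G+.16],o(88.9));T("above handle")
    s=viewer.snapshot("top");cv2.imwrite("pics/top1.png",s["frame"])
    np.savez("top1.npz",**{k:s[k] for k in("frame","depth","mtx","R","t")})
    s=viewer.snapshot("wrist");cv2.imwrite("pics/w4.png",s["frame"])
    np.savez("w4.npz",**{k:s[k] for k in("frame","depth","mtx","R","t")})
E
python3 -c "
import cv2,numpy as np
a=cv2.imread('pics/w4.png');b=cv2.imread('pics/top1.png')[140:290,290:460];b=cv2.resize(b,None,fx=1.4,fy=1.4)
c=np.zeros((420,800,3),np.uint8);c[:,:560]=a;c[:b.shape[0],560:560+b.shape[1]]=b;cv2.imwrite('pics/c4.png',c)"
```

```text
above 12.12 [0.5934 0.2153 0.299 ] w 0.09 ff 0.0 F [-0.4 -0.3 -0.3]
down 12.96 [0.5935 0.2163 0.1959] w 0.0901 ff 0.0 F [0.5 0.2 0.4]
grip 13.91 [0.593  0.2166 0.195 ] w 0.0311 ff 30.0 F [-0.1  0.8 -0. ]
lift 14.68 [0.5926 0.2163 0.3475] w 0.0315 ff 30.0 F [-0.6 -0.1 -1.5]
above bin 16.44 [ 0.5865 -0.2668  0.349 ] w 0.0314 ff 30.0 F [ 0.2 -0.8 -0.6]
in bin 17.35 [ 0.5866 -0.268   0.2092] w 0.0317 ff 30.0 F [0.4 0.  0.1]
open 17.85 [ 0.586  -0.268   0.2083] w 0.0461 ff 0.0 F [ 0.6 -0.4  0.6]
up 18.4 [ 0.5859 -0.2679  0.3298] w 0.0461 ff 0.0 F [-0.1  0.6 -0.3]
above handle 20.06 [ 0.5186 -0.0418  0.3186] w 0.046 ff 0.0 F [ 0.1  0.2 -0.6]
```

View pics/c4.png

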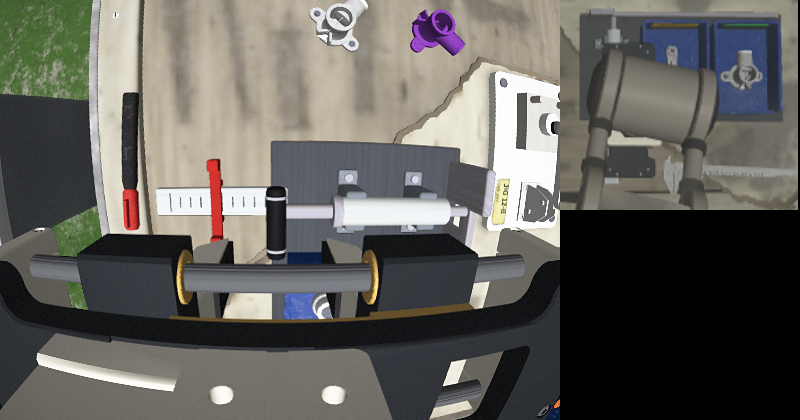

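The link lies flat in the yellow bin (wrist px (205,278)) and the elbow stands upright in the green bin. The handle bar is at wrist px (222,276), between the fingers, and the mark is at (200,215). I'll measure the offset between bar and mark from the fisheye image.

```bash
cat >> h.py <<'E'
def fish(s):
    K=s["mtx"];R=np.array(s["R"]);t=np.array(s["t"]);D=s["depth"]
    v,u=np.mgrid[:D.shape[0],:D.shape[1]]
    a=(u-K[0,2])/K[0,0];b=(v-K[1,2])/K[1,1];th=np.hypot(a,b)+1e-9
    d=np.stack([np.sin(th)*a/th,np.sin(th)*b/th,np.cos(th)],-1)
    return (d/d[...,2:]*D[...,None]-t)@R, d@R, -R.T@t
def redmask(f):
    h=cv2.cvtColor(f,cv2.COLOR_BGR2HSV);return ((h[...,0]<8)|(h[...,0]>172))&(h[...,1]>120)&(h[...,2]>60)
E
python3 - <<'E'
from h import *
np.set_printoptions(suppress=True,precision=4)
s=dict(np.load("w4.npz"));W,d,o=fish(s)
m=redmask(s["frame"]);m[:,:195]=0;m[:,235:]=0;m[:150]=0;m[245:]=0
w=W[m];print("mark cloud",len(w),w.mean(0),np.median(w,0))
for z in(.026,.016):
    p=o+d[m]*((z-o[2])/d[m][:,2])[:,None]
    print("z",z,"x med",np.median(p[:,0]),p.min(0),p.max(0))
p=w[w[:,2]>.013];print(len(p),p.mean(0),np.percentile(p[:,0],[5,95]),"fit",np.polyfit(p[:,1],p[:,0],1))
m=(W[...,2]>.068)&(W[...,2]<.1);m[:,:255]=0;m[:,295:]=0;m[:180]=0;m[262:]=0
w=W[m];print("handle",len(w),w.mean(0),w.min(0),w.max(0),np.percentile(w[:,0],[5,50,95]))
# silhouettes per row: edges
for r in(195,205,215,225,235,245):
    u=np.nonzero(m[r])[0];print(r,u.min(),u.max(),[ (o+d[r,c]*((.08-o[2])/d[r,c,2]))[:2] for c in(u.min(),u.max())], "red",[c for c in np.nonzero(redmask(s["frame"])[r])[0] if 195<c<235])
E
```

```text
mark cloud 920 [ 0.464  -0.0353  0.0177] [ 0.4641 -0.0349  0.0157]
z 0.026 x med 0.46568790987238684 [ 0.4588 -0.0728  0.026 ] [0.4724 0.0015 0.026 ]
z 0.016 x med 0.46369101049336947 [ 0.4566 -0.0763  0.016 ] [0.4707 0.0006 0.016 ]
879 [ 0.464  -0.0352  0.0182] [0.4594 0.4682] fit [0.04   0.4654]
handle 1457 [ 0.5184 -0.0382  0.0849] [ 0.5106 -0.0659  0.0764] [ 0.5255 -0.014   0.0888] [0.5122 0.5185 0.5247]
195 266 286 [array([ 0.5118, -0.02  ]), array([ 0.5255, -0.0202])] red [np.int64(211), np.int64(212), np.int64(213), np.int64(214), np.int64(215), np.int64(216), np.int64(217), np.int64(218), np.int64(219), np.int64(220)]
205 266 286 [array([ 0.5116, -0.027 ]), array([ 0.5254, -0.0273])] red [np.int64(211), np.int64(212), np.int64(213), np.int64(214), np.int64(215), np.int64(216), np.int64(217), np.int64(218), np.int64(219), np.int64(220), np.int64(221)]
215 267 286 [array([ 0.5121, -0.0341]), array([ 0.5253, -0.0344])] red [np.int64(211), np.int64(212), np.int64(213), np.int64(214), np.int64(215), np.int64(216), np.int64(217), np.int64(218), np.int64(219), np.int64(220), np.int64(221)]
225 267 286 [array([ 0.5119, -0.0414]), array([ 0.5252, -0.0417])] red [np.int64(212), np.int64(213), np.int64(214), np.int64(215), np.int64(216), np.int64(217), np.int64(218), np.int64(219), np.int64(220), np.int64(221), np.int64(222)]
235 267 286 [array([ 0.5117, -0.0488]), array([ 0.5251, -0.0491])] red [np.int64(213), np.int64(214), np.int64(215), np.int64(216), np.int64(217), np.int64(218), np.int64(219), np.int64(220), np.int64(221), np.int64(222)]
245 267 286 [array([ 0.5114, -0.0563]), array([ 0.525 , -0.0566])] red []
```

```bash
python3 - <<'E'
from h import *
np.set_printoptions(suppress=True,precision=4)
G=.159
def T(m):
    s=telemetry.read_state();print(m,round(s["time"],2),np.round(s["tcp_pos"],4),"w",round(s["gripper_width"],4),"ff",np.round(s["finger_force"],1),"F",np.round(s["contact_force"],1))
p=np.array([.5185,-.0405,G+.083])
set_gripper(.036)
env.servo_line(p,v=.1);T("down")
set_gripper(0);T("grip")
d=.0545;q=p+[-d,.0012,0]
env.servo_line(q,v=.04);env.wait(.3);T("pulled")
for n in("wrist","top"):
    s=viewer.snapshot(n);cv2.imwrite(f"pics/{n}5.png",s["frame"])
    np.savez(f"{n}5.npz",**{k:s[k] for k in("frame","depth","mtx","R","t")})
s=dict(np.load("wrist5.npz"));W,dd,o=fish(s)
a=viewer.snapshot("scene");cv2.imwrite("pics/scene5.png",a["frame"])
c=np.vstack([s["frame"][120:400]]);b=cv2.resize(a["frame"][150:270,270:400],None,fx=1.8,fy=1.8)
o2=np.zeros((280,800,3),np.uint8);o2[:,:560]=c;o2[:216,560:794]=b;cv2.imwrite("pics/c5.png",o2)
E
```

```text
down 21.51 [ 0.5188 -0.0406  0.2425] w 0.0361 ff 0.0 F [-0.3  0.6  0.1]
grip 22.02 [ 0.518  -0.0405  0.2423] w 0.0126 ff 30.0 F [-4.2 -0.3  5.6]
pulled 23.83 [ 0.4644 -0.0395  0.2423] w 0.0127 ff 30.0 F [ 7.5 -0.  -1.5]
```

View pics/c5.png

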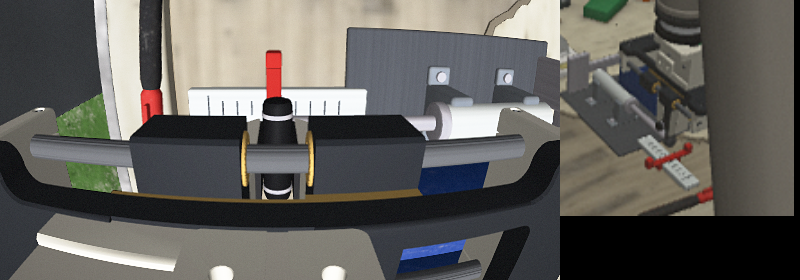

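The bar is held between the pads at wrist px (215–320,277). The mark's end shows at (172–218,274), right in line below it. I'll measure the leftover offset.

```bash
python3 - <<'E'
from h import *
np.set_printoptions(suppress=True,precision=4)
s=dict(np.load("wrist5.npz"));W,d,o=fish(s)
m=redmask(s["frame"]);m[:,:255]=0;m[:,295:]=0;m[:165]=0;m[218:]=0
w=W[m];print("mark",len(w),np.median(w,0))
f=lambda r,c,z:o+d[r,c]*((z-o[2])/d[r,c,2])
for r in(175,180,185,195,205,210):
    u=np.nonzero(m[r])[0]
    if len(u):print(r,u.min(),u.max(),f(r,u.min(),.026 if r<190 else .016),f(r,u.max(),.026 if r<190 else .016),np.median(W[r,u],0))
h=(W[...,2]>.068)&(W[...,2]<.1);h[:,:255]=0;h[:,300:]=0;h[:212]=0;h[240:]=0
print("handle",h.sum(),W[h].mean(0),np.percentile(W[h][:,0],[3,50,97]))
for r in range(222,238,4):
    u=np.nonzero(h[r])[0]
    if len(u):print(r,u.min(),u.max(),f(r,u.min(),.08),f(r,u.max(),.08))
E
```

```text
mark 703 [ 0.4636 -0.0141  0.0162]
175 266 281 [ 0.4595 -0.0008  0.026 ] [ 0.4686 -0.001   0.026 ] [ 0.464  -0.001   0.0252]
180 266 281 [ 0.4594 -0.0039  0.026 ] [ 0.4685 -0.0041  0.026 ] [ 0.464  -0.004   0.0257]
185 266 281 [ 0.4593 -0.007   0.026 ] [ 0.4685 -0.0072  0.026 ] [ 0.4639 -0.0071  0.0257]
195 266 280 [ 0.4588 -0.0152  0.016 ] [ 0.4679 -0.0154  0.016 ] [ 0.4633 -0.0154  0.0156]
205 266 280 [ 0.4586 -0.0219  0.016 ] [ 0.4677 -0.0221  0.016 ] [ 0.4632 -0.0221  0.0153]
210 267 280 [ 0.4592 -0.0252  0.016 ] [ 0.4677 -0.0254  0.016 ] [ 0.4634 -0.0254  0.0157]
handle 665 [ 0.4658 -0.0168  0.0841] [0.4593 0.466  0.4723]
222 264 291 [ 0.4598 -0.0148  0.08  ] [ 0.472  -0.0151  0.08  ]
226 263 292 [ 0.4592 -0.0167  0.08  ] [ 0.4725 -0.017   0.08  ]
230 263 292 [ 0.4592 -0.0186  0.08  ] [ 0.4725 -0.0189  0.08  ]
234 262 293 [ 0.4587 -0.0205  0.08  ] [ 0.4729 -0.0208  0.08  ]
```

```bash
python3 - <<'E'
from h import *
np.set_printoptions(suppress=True,precision=4)
env.servo_line([.4640-.0018,-.0393,.242],v=.02);env.wait(.4)
s=viewer.snapshot("wrist");W,d,o=fish(s)
m=redmask(s["frame"]);m[:,:255]=0;m[:,295:]=0;m[:165]=0;m[222:]=0
w=W[m];print("mark",np.median(w[w[:,1]<-.012],0))
h=(W[...,2]>.068)&(W[...,2]<.1);h[:,:255]=0;h[:,300:]=0;h[:212]=0;h[240:]=0
print("handle",W[h].mean(0),np.percentile(W[h][:,0],[3,50,97]))
st=telemetry.read_state();print(st["time"],st["tcp_pos"],st["contact_force"],st["gripper_width"],st["finger_force"])
E
```

```text
mark [ 0.4634 -0.0206  0.0156]
handle [ 0.4641 -0.0167  0.0842] [0.4576 0.4642 0.4705]
24.6833 [ 0.4626 -0.0394  0.2423] [ 7.004   0.6712 -1.9411] 0.012797738034710444 30.000922679901123
```

```bash
python3 -c "
from h import *
print(ticket.sign_off())"
```

```text
the job is handed in; nothing more can be done
None
```

The link is in the yellow bin and the elbow in the green bin. I handed the job in at about 25 s with the handle still gripped, measured within about 1 mm of the red mark; the sign-off gave no verdict.

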